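# Select the lens and load the board carrier at an inspection station

### The arm

A 7-joint arm with a two-finger parallel gripper is mounted at the origin on the work surface. World frame = base frame: x ahead of the robot, y to its left, z up, the work surface at z = 0. Lengths are in m, angles in rad, forces in N, time in s.
With the tool pointing down it reaches from about 0.425 to 0.875 m from the base axis. Payload 4.7 kg.
Tool frame: the origin (TCP) lies midway between the tips of the shut fingers; the grasp point (between the pads) lies 19 mm behind it; z points along the fingers, x is the direction in which the jaws open and shut, and the axes are right-handed (so a half turn about z gives the same grasp; the last joint's range is limited). The gripper opens to 87 mm and grips with 3 to 60 N. Pads are 19 mm wide; open, the fingers measure 117 mm over their backs; the gripper's body (75 mm by 190 mm) begins 51 mm behind the grasp point.
Start: joints at [1.284, 0.321, -0.07, 1.45, 0.023, 1.371, -0.057], TCP at [0.193, -0.621, 0.223] pointing down, gripper open.
Joint ranges: [-2.86, 2.86], [-0.3, 2.09], [-1.38, 1.24], [0.06, 2.45], [-1.56, 4.7], [0.09, 2.05], [-2.69, 2.69]. Speed limits (rad/s): [2.57, 2.57, 3.14, 3.14, 3.14, 3.14, 3.14].

### API

Orientations are given as a rotation vector (axis times angle).
In Python, from bench import get_state, eyes, ticket gives the robot as it stands.
- The arm moves only by the tool carry_out, never from a script. Its argument "motion" is a list of rows, each a list of 2 entries, a list of its own where there are three numbers: the shift along the world's x, y, z in m, then the turn about the world's z in rad. A call has 1 to 20 rows; each row is the pose to reach, as a shift and turn from the pose commanded when the call began; what a row does not reach only later rows make up. A row lasts 1/10 s, in which the tool goes at most 50 mm and 8.59 degrees, less where a joint would pass 70% of its speed; a pose out of reach is approached as far as the arm can. A call with a gripper value outside its range is refused whole. "grip" is the gripper command: -1 is fully open, 1 is shut, values between are in proportion, set as the call begins (left out, the last holds). The fingers move at their own pace and stop on an object; "squeeze" is the grip in N (left out, the last holds). Time passes only in rows, so rows that repeat a pose let the fingers close. It gives the time, the measured TCP pose, the force and the opening at its end, in the units of the state.
- get_state(): the state, without advancing time (a new reading comes with each control period).
- eyes.get_image(name): name is "scene" or "top" or "wrist"; returns a dict with "pixels" (480x640x3 uint8, blue, green, red), "mtx" (3x3 intrinsics, pixels), "extrinsics" (4x4, takes a point from camera to world coordinates). Camera axes: x right, y down, z forward; pixel columns grow to the right and rows downward; lengths in m; the calibration is good to about 2 mm. A picture is of the moment at which its call begins. There is no depth.
- ticket.close_job(): hands the job in, once; it reports no verdict.
The state is a dict: "time": time; "joint_positions": joint angles; "qd": joint speeds; "joint_torque": joint torques, N m; "position": TCP position; "tool_rot": TCP orientation; "ft_force": force on the tool from outside, world axes, zero at the start; "torque": the same for the moment, N m; "grip_width": opening from 0.0 (shut) to 1.0 (fully open).
Only numpy, scipy, OpenCV 4.12 (cv2) and the standard library are available. Lean on these libraries where they do the work, as an engineer would, in place of code of your own. Each camera call takes 0.05 s, during which the arm holds its last target. There are 200 camera calls.

### The job

Set up the inspection station: turn the lens turret until the second lens, counted clockwise (seen from above) from the solid blank plug, clicks in under the camera. Then draw the board carrier out from under the low riser, set it down flat on the outer end of the station's bed and let go of it, and then, by its upright grip, slide it, the end without the grip first, fully home against the stop below the camera. Leave it lying flat with the turret still clicked in, let go, and leave the screwdriver, the bottle and the bin where they are.

Things in the scene. Friction and masses are not known exactly. Their poses are not given: they have to be found in the camera images.
- turret (a joint): angle of the lens turret, rad, growing anticlockwise seen from above, endless. Six detents at every whole multiple of pi/3: at 0 the blank plug is under the camera, at 2*pi/3 (plus any whole turns) the second lens is. About 0.15 N m overcomes a detent; once half-way (30 degrees) is passed the turret snaps into the next by itself
- turret_bar (a point): centre of the turret's black turning bar, on the vertical turret axis, 163 mm above the bench. Bar 76 mm long (this frame's x), 16 mm wide (y), 50 mm high, top at 188 mm; a 60 mm round boss below it reaches to 138 mm. The turret is a bare-metal disc, diameter 194 mm, from 120 to 134 mm above the bench, lenses hanging to 98 mm
- blank (a point): top of the blank on the turret: a solid dark steel plug 31 mm across, 10 mm high. The disc has six places, 60 degrees apart on a 75 mm radius: this plug and five equal black lens rings (33 mm across, 6 mm high) with glass
- second_lens (a point): centre of the top of the second lens, counted clockwise from the blank plug, 140 mm above the bench, 75 mm from the turret axis; it turns with the turret
- camera_axis (a point): fixed point on the camera's axis, 140 mm above the bench, 75 mm from the turret axis: where the chosen lens must stand. The camera is a black block 28 mm square, its top at 188 mm (a 10 mm plug on it to 192 mm); its bracket arm (top at 177 mm) runs along this frame's +x to a post 122 mm away
- scope: the inspection station, fixed. Origin on the bench below the turret axis, z up. Its lane runs along -y: a bed 40 mm wide, top 30 mm above the bench, from y = -20 to its outer end at -235 mm. Cheeks (tops at 44 mm) guide the carrier, 60 mm apart from y = -26 to -104 mm, flared to about 78 mm at -130 mm. End stop face at y = -24 mm. The disc covers the lane to y = -97 mm
- carrier_home (a point): where the carrier's centre (carrier_mid) is when it lies fully home against the stop: 106.5 mm out from the turret axis along the scope's -y, 39 mm above the bench. The carrier's +x then points along the scope's +y
- carrier_mid (a point): centre of the board carrier, half-way up its block: bare metal 165 mm long (x), 56 wide (y), 18 thick, a thin green board and chips (to 8 mm high) on top, 0.26 to 0.48 kg. Its +x end, the one without the grip, goes in first. At the start it lies flat on the bench, its -x end and grip under the riser
- carrier_grip (a point): centre of the carrier's upright black grip, 72.5 mm from carrier_mid along the carrier's -x, 27 mm above it. The grip is 24 mm long (x), 16 mm wide (y) and stands from 18 to 51 mm above the carrier's underside
- riser: low white shelf, fixed, underside 62 mm and top 68 mm above the bench; origin on the bench below the middle of its front edge. It reaches 200 mm back (+x) and 85 mm to each side (y), with side walls and, from 100 mm back, two black bins (tops at 113 mm). The carrier sticks out of its front along -x and comes out straight that way; the carrier's grip has 11 mm of room below the shelf
- screwdriver: bystander: a screwdriver lying on the bench, about 200 mm long; leave alone
- bottle: bystander: a white bottle standing, 56 mm across, 130 mm high; leave alone
- bin: bystander: an open black bin, 120 x 90 x 50 mm high; leave alone
Not all that is in view belongs to the job. What is shaped like the part that bears carrier_mid but blue or red is not meant.

How it is judged:
By the outcome, as a careful person would: the job done as asked, in the order asked, and still so for the second after the job is handed in, with the robot touching nothing.
It also fails if it takes over 72 s, if anything falls off the work surface, if the arm or the gripper's body presses on something with over 40 N, if the wrist force passes 120 N, or if a joint passes its speed limit or range.

## Working session

There is one attempt and no reset: what is moved stays moved. The work goes in short steps, Python scripts to look and compute and a tool call to move; the robot and the scene stay as the last step left them, time stands still between calls to the robot, and variables do not carry over. Pictures are saved under pics/ and viewed, about 8 in all and at most 12, crops included, and the job is handed in when it is done.

Besides the shell and the picture viewer there is one more tool, called after ">>>" by a JSON object that holds its "op" and its "data", one argument or row to a line. carry_out: Moves the arm, as the interface text tells. Its arguments: {"type":"object","properties":{"motion":{"type":"array","items":{"type":"array"}},"grip":{"type":"number"},"squeeze":{"type":"number"}},"required":["motion"]}

```bash
ls; mkdir -p pics
cat > h.py <<'E'
import numpy as np, cv2
from bench import get_state, eyes, ticket
def grab(n,out):
    d=eyes.get_image(n); cv2.imwrite('pics/'+out+'.png',d['pixels']); np.savez('pics/'+out+'.npz',mtx=d['mtx'],ext=d['extrinsics'],px=d['pixels']); return d
def back(f,u,v,z):
    d=np.load('pics/'+f+'.npz'); r=d['ext'][:3,:3]@np.linalg.inv(d['mtx'])@[u,v,1]; c=d['ext'][:3,3]
    return c+r*(z-c[2])/r[2]
def proj(f,p):
    d=np.load('pics/'+f+'.npz'); E=np.linalg.inv(d['ext']); q=d['mtx']@(E[:3,:3]@np.array(p)+E[:3,3]); return q[:2]/q[2]
E
python3 - <<'E'
from h import *
for n in ['top','scene']:
    d=grab(n,n+'0'); print(n,d['mtx'].round(1).tolist(),d['extrinsics'].round(3).tolist())
print(get_state())
E
```

```text
pics
top [[501.9, 0.0, 328.3], [0.0, 501.9, 233.0], [0.0, 0.0, 1.0]] [[-0.047, -0.976, 0.212, 0.275], [-0.999, 0.045, -0.013, -0.04], [0.003, -0.212, -0.977, 1.288], [0.0, 0.0, 0.0, 1.0]]
scene [[451.7, 0.0, 320.9], [0.0, 451.7, 236.0], [0.0, 0.0, 1.0]] [[0.187, 0.831, -0.523, 1.177], [0.982, -0.166, 0.088, -0.172], [-0.014, -0.531, -0.848, 1.189], [0.0, 0.0, 0.0, 1.0]]
{'time': 0.1, 'joint_positions': array([ 1.2841098 ,  0.32176913, -0.07010527,  1.45154711,  0.02258553,
        1.37078727, -0.05687174]), 'qd': array([-0.00022361, -0.00222156,  0.00086111, -0.00232417, -0.00077127,
        0.00032318, -0.00096907]), 'joint_torque': array([ 2.73395553e-04, -4.92570591e+01, -4.05676877e-01, -3.13396776e+01,
       -6.42216322e-02,  3.95846169e-02,  6.07230345e-05]), 'position': array([ 0.19240247, -0.6203583 ,  0.22156083]), 'tool_rot': array([-2.52848898e+00,  1.86287034e+00,  2.24380130e-03]), 'ft_force': array([-0.06353349,  1.27034077, -0.73687659]), 'torque': array([ 0.03230692, -0.00615489, -0.00189097]), 'grip_width': 0.9986772264254744}
```

View pics/top0.png

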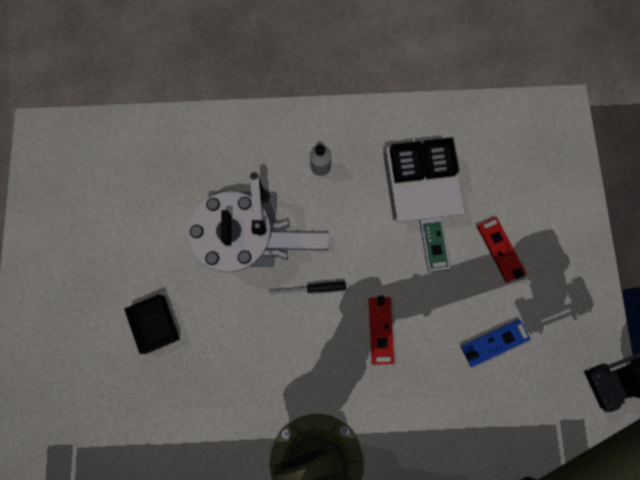

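View pics/scene0.png

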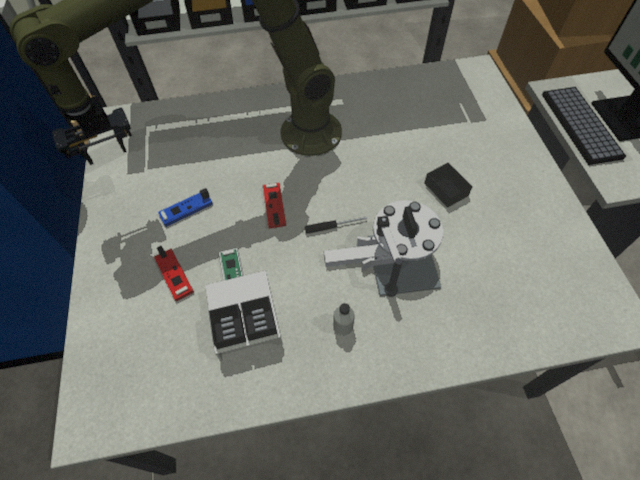

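The top picture shows the station at about (228,231), with its lane running right to (328,240). The riser is at about (428,180), with the green-board carrier sticking out at (435,245). Things that could be taken for the carrier are the red ones at (382,330) and (501,250), the blue one at (495,342) and the green one at (435,245). I choose the green one under the riser. Next is a close crop.

Run:
```python
from h import *
t=cv2.imread('pics/top0.png')
a=cv2.resize(t[180:280,180:340],(800,500),interpolation=cv2.INTER_CUBIC)
cv2.imwrite('pics/cA.png',np.clip(a*1.6,0,255).astype('uint8'))
b=cv2.resize(t[130:280,370:475],(560,800*1),interpolation=cv2.INTER_CUBIC)
b=cv2.resize(t[130:280,370:530],(640,600),interpolation=cv2.INTER_CUBIC)
cv2.imwrite('pics/cB.png',np.clip(b*1.4,0,255).astype('uint8'))
```

```text
(no output)
```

View pics/cA.png

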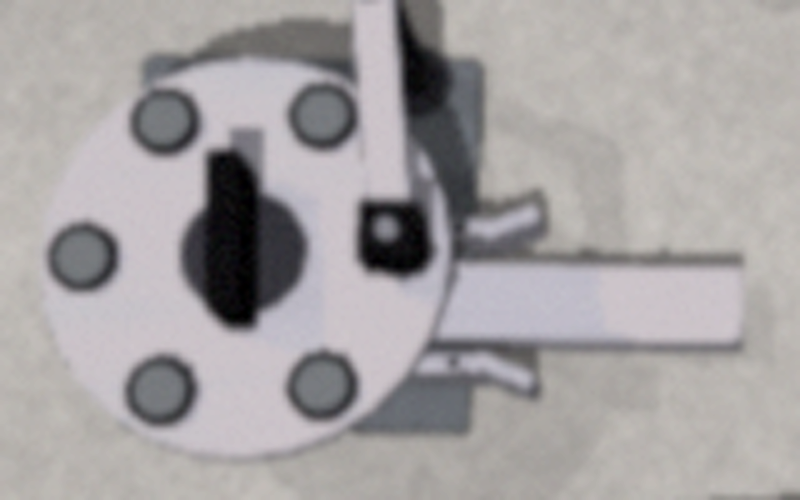

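View pics/cB.png

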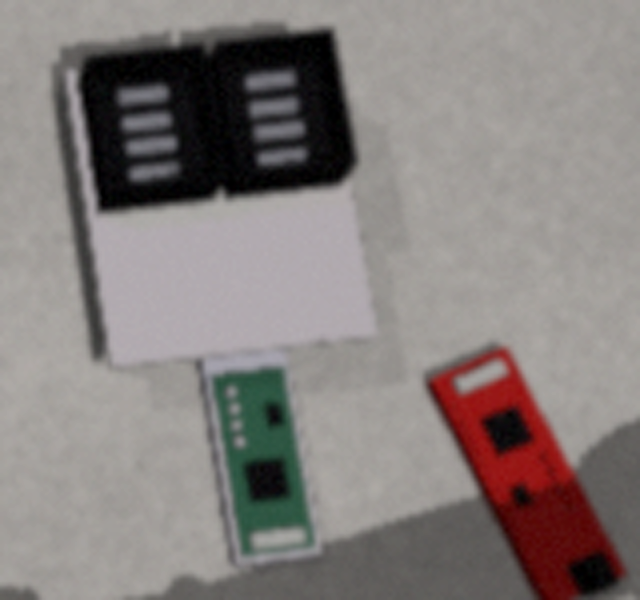

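Crop A shows five glass lenses at (83,257), (165,122), (323,116), (160,390) and (322,386), with the camera block over the sixth place at (392,238). The blank is therefore under the camera and the turret is at 0. Crop B confirms a green board on a bare-metal block coming out of the riser, with its outer corners at (237,560) and (320,550).

Run:
```python
from h import *
A=lambda U,V,z: back('top0',180+(U+.5)/5-.5,180+(V+.5)/5-.5,z)
B=lambda U,V,z: back('top0',370+(U+.5)/4-.5,130+(V+.5)/4-.5,z)
L=np.array([A(83,257,.14),A(165,122,.14),A(323,116,.14),A(322,386,.14),A(160,390,.14)])
# lens angle rel camera dir: order ccw from above image? fit center+phase
from scipy.optimize import least_squares
# in image right = -y world (camera dir). viewed from above, cw: right->down
ang=np.array([180,120,60,-60,-120])*np.pi/180
f=lambda p:(np.c_[p[0]+.075*np.cos(p[2]+ang),p[1]+.075*np.sin(p[2]+ang)]-L[:,:2]).ravel()
s=least_squares(f,[*L[:,:2].mean(0),-np.pi/2]);p=s.x
print('turret',p[:2].round(4),'camdir deg',np.degrees(p[2]).round(2),'res mm',(s.fun*1e3).round(1))
print('bed end',A(742,262,.03).round(4),A(740,345,.03).round(4),'bar top',A(224,152,.188).round(4),A(240,325,.188).round(4),'cam top', A(392,238,.188).round(4))
for n,U,V,z in [('endL',237,560,.018),('endR',320,551,.018),('inL',203,362,.018),('inR',287,352,.018),('riserL',107,365,.068),('riserR',375,333,.068)]: print(n,B(U,V,z).round(4))
```

```text
turret [0.542  0.1786] camdir deg -90.87 res mm [ 0.1  0.3  0.7  0.1  0.1 -0.2 -0.2 -0.2 -0.6 -0.1]
bed end [ 0.5504 -0.0562  0.03  ] [ 0.5072 -0.0531  0.03  ] bar top [0.5776 0.1777 0.188 ] [0.4974 0.1708 0.188 ] cam top [0.5341 0.1024 0.188 ]
endL [ 0.4429 -0.3087  0.018 ]
endR [ 0.4462 -0.3621  0.018 ]
inL [ 0.5734 -0.2982  0.018 ]
inR [ 0.5776 -0.3535  0.018 ]
riserL [ 0.5625 -0.2279  0.068 ]
riserR [ 0.5753 -0.3976  0.068 ]
```

>>> {"op": "carry_out", "data": {
  "motion": [
    [[0.03, -0.0, 0.03], 0],
    [[0.06, 0.03, 0.06], 0],
    [[0.09, 0.07, 0.09], 0],
    [[0.12, 0.11, 0.11], 0],
    [[0.15, 0.15, 0.13], 0],
    [[0.18, 0.19, 0.15], 0],
    [[0.21, 0.23, 0.16], 0],
    [[0.24, 0.27, 0.16], 0],
    [[0.26, 0.31, 0.16], -0.05],
    [[0.28, 0.35, 0.16], -0.1],
    [[0.29, 0.4, 0.16], -0.15],
    [[0.3, 0.45, 0.16], -0.2],
    [[0.31, 0.5, 0.16], -0.25],
    [[0.32, 0.55, 0.16], -0.3],
    [[0.33, 0.6, 0.16], -0.32],
    [[0.34, 0.65, 0.16], -0.32],
    [[0.345, 0.7, 0.16], -0.32],
    [[0.349, 0.74, 0.16], -0.32],
    [[0.349, 0.74, 0.16], -0.32],
    [[0.349, 0.74, 0.16], -0.32]
  ],
  "grip": -0.1
}}

```text
time: 2.1
position: [0.541, 0.1215, 0.3821]
tool_rot: [2.205, -2.237, -0.002]
ft_force: [-1.2, -0.6, -0.9]
grip_width: 0.548
```

Run:
```python
from h import *
d=grab('wrist','w1'); print(d['mtx'].round(1).tolist(),d['extrinsics'].round(3).tolist())
s=get_state();print(s['time'],s['position'],s['joint_positions'].round(2),s['tool_rot'],s['grip_width'])
```

```text
[[363.8, 0.0, 314.1], [0.0, 363.8, 238.0], [0.0, 0.0, 1.0]] [[-0.014, -0.96, -0.279, 0.617], [-1.0, 0.013, 0.004, 0.119], [-0.0, 0.279, -0.96, 0.544], [0.0, 0.0, 0.0, 1.0]]
2.15 [0.54141943 0.11899144 0.38210957] [ 0.37  0.14 -0.71  1.39  0.09  1.65 -1.92] [ 2.20030758e+00 -2.24058514e+00 -1.56423329e-04] 0.5508133482152917
```

View pics/w1.png

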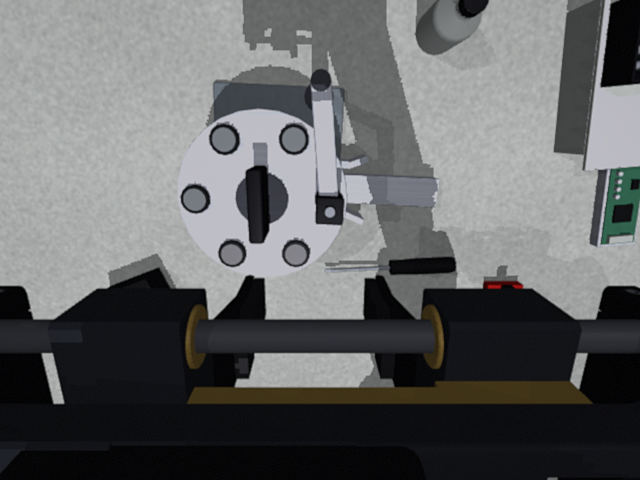

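The wrist view shows the lens rings at (196,198), (224,139), (293,138), (231,253) and (295,253). The bar runs from (257,168) to (260,240), the camera is at (330,208), and the bed end is at (436,193).

```bash
python3 - <<'E'
from h import *
from scipy.optimize import least_squares
A=lambda U,V,z: back('w1',U,V,z)
L=np.array([A(195.5,198,.14),A(224,139,.14),A(293.5,138,.14),A(295,253,.14),A(231.5,253,.14)])
ang=np.array([180,120,60,-60,-120])*np.pi/180
f=lambda p:(np.c_[p[0]+.075*np.cos(p[2]+ang),p[1]+.075*np.sin(p[2]+ang)]-L[:,:2]).ravel()
s=least_squares(f,[*L[:,:2].mean(0),-np.pi/2]);p=s.x
print('turret',p[:2].round(4),np.degrees(p[2]).round(2),(s.fun*1e3).round(1))
print('bed end',A(436,180,.03).round(4),A(434,206,.03).round(4),'cam plug',A(329.5,212,.192).round(4), 'bar',A(257,167,.188).round(4),A(258,242,.188).round(4),A(262,200,.188).round(4))
print('carrier',[A(u,v,.018).round(4) for u,v in [(600,244),(637,238)]])
E
python3 - <<'E'
import cv2
t=cv2.imread('pics/w1.png')[70:290,160:460]
cv2.imwrite('pics/cC.png',cv2.resize(t,None,fx=2.6,fy=2.6,interpolation=cv2.INTER_CUBIC))
E
```

```text
turret [0.5472 0.1797] -90.79 [-0.2  1.2  0.9  0.  -0.2 -0.5 -0.3 -0.7 -0.2 -0.1]
bed end [ 0.5507 -0.0509  0.03  ] [ 0.5136 -0.051   0.03  ] cam plug [0.5417 0.1054 0.192 ] bar [0.586  0.1751 0.188 ] [0.5105 0.1784 0.188 ] [0.5538 0.172  0.188 ]
carrier [array([ 0.4493, -0.3105,  0.018 ]), array([ 0.4581, -0.3642,  0.018 ])]
```

View pics/cC.png

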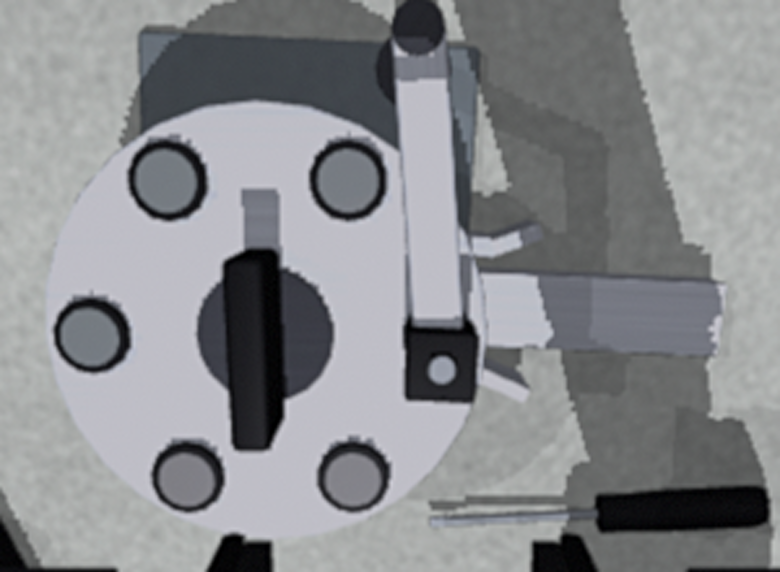

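Run:
```python
from h import *
from scipy.optimize import least_squares
W=lambda U,V:((U+.5)/2.6-.5+160,(V+.5)/2.6-.5+70)
T=lambda U,V:((U+.5)/5-.5+180,(V+.5)/5-.5+180)
# scope features: local (x,y,z)
F=[((0,-.081,.192),'w1',W(441,370)),((.02,-.235,.03),'w1',W(721,282)),((-.02,-.235,.03),'w1',W(718,355)),((.02,-.15,.03),'w1',W(560,276)),
]
for n in range(2): pass
def R(a): return np.array([[np.cos(a),-np.sin(a),0],[np.sin(a),np.cos(a),0],[0,0,1]])
ang=np.radians([180,120,60,-60,-120])-np.pi/2
lens={'w1':[W(92,334),W(168,180),W(348,180),W(353,477),W(187,475)],
 'top0':[T(83,257),T(165,122),T(323,116),T(322,386),T(160,390)]}
bed={'w1':[((.02,-.235,.03),W(721,282)),((-.02,-.235,.03),W(718,355)),((.02,-.16,.03),W(560,276))],
 'top0':[((.02,-.235,.03),T(743,262)),((-.02,-.235,.03),T(740,344)),((.02,-.15,.03),T(520,261))]}
for f in ['w1','top0']:
  def fun(p):
    o=np.array([p[0],p[1],0]);r=[]
    for a,m in zip(ang,lens[f]):
      r+=list(proj(f,o+R(p[3])@[.075*np.cos(a),.075*np.sin(a),.14])-m)
    for q,m in bed[f]: r+=list(proj(f,o+R(p[2])@q)-m)
    return r
  s=least_squares(fun,[.544,.179,0,0],loss='soft_l1');p=s.x
  print(f,p[:2].round(4),'scope,turret deg',np.degrees(p[2:]).round(2),np.array(fun(p)).round(1))
  for y in (p[2],p[3]):
    o=np.array([p[0],p[1],0])
    for q in [(0,-.075,.188),(.014,-.089,.188),(-.014,-.061,.188),(0.02,-.075,.177),(.11,-.075,.177),(.122,-.075,.177)]: 
      u=proj(f,o+R(y)@q); print(q,(((u+.5)-[160,70])*2.6 if f=='w1' else ((u+.5)-180)*5).round(0),end=' ')
    print()
```

```text
w1 [0.5469 0.18  ] scope,turret deg [-3.36 -0.89] [-0.9  0.2 -0.5 -0.5  0.2 -0.4 -0.2  0.4 -0.4  1.   2.7  0.1 -0.1  0.
 11.3 -0.1]
(0, -0.075, 0.188) [442. 366.] (0.014, -0.089, 0.188) [481. 331.] (-0.014, -0.061, 0.188) [404. 400.] (0.02, -0.075, 0.177) [444. 310.] (0.11, -0.075, 0.177) [458.  62.] (0.122, -0.075, 0.177) [460.  26.] 
(0, -0.075, 0.188) [443. 358.] (0.014, -0.089, 0.188) [480. 321.] (-0.014, -0.061, 0.188) [406. 393.] (0.02, -0.075, 0.177) [442. 301.] (0.11, -0.075, 0.177) [446.  52.] (0.122, -0.075, 0.177) [446.  16.] 
top0 [0.5421 0.1792] scope,turret deg [-3.09 -0.85] [-0.4 -0.1 -0.3 -0.3 -0.2 -0.1 -0.2  0.  -0.2  0.2 -0.   0.4  0.5 -0.7
 11.4  0.3]
(0, -0.075, 0.188) [388. 230.] (0.014, -0.089, 0.188) [420. 200.] (-0.014, -0.061, 0.188) [356. 260.] (0.02, -0.075, 0.177) [393. 193.] (0.11, -0.075, 0.177) [400.   4.] (0.122, -0.075, 0.177) [401. -20.] 
(0, -0.075, 0.188) [388. 224.] (0.014, -0.089, 0.188) [419. 193.] (-0.014, -0.061, 0.188) [357. 255.] (0.02, -0.075, 0.177) [391. 187.] (0.11, -0.075, 0.177) [391.  -2.] (0.122, -0.075, 0.177) [391. -26.]
```

The bed and the camera put the scope's yaw at about -3.2°, and the turret reads about +2° off its detent. The turret axis is at about (0.5445, 0.1795). Now to grip the bar.

>>> {"op": "carry_out", "data": {
  "motion": [
    [[0.003, 0.03, 0], 0],
    [[0.003, 0.06, 0], 0],
    [[0.003, 0.0605, -0.04], 0],
    [[0.003, 0.0605, -0.08], 0],
    [[0.003, 0.0605, -0.12], 0],
    [[0.003, 0.0605, -0.15], 0],
    [[0.003, 0.0605, -0.18], 0],
    [[0.003, 0.0605, -0.21], 0],
    [[0.003, 0.0605, -0.229], 0],
    [[0.003, 0.0605, -0.229], 0],
    [[0.003, 0.0605, -0.229], 0]
  ]
}}

```text
time: 3.25
position: [0.5452, 0.1777, 0.1539]
tool_rot: [2.196, -2.245, 0.001]
ft_force: [0.7, -0.4, 0.3]
grip_width: 0.547
```

>>> {"op": "carry_out", "data": {
  "motion": [
    [[0, 0, 0], 0],
    [[0, 0, 0], 0],
    [[0, 0, 0], 0],
    [[0, 0, 0], 0],
    [[0, 0, 0], 0]
  ],
  "grip": 1,
  "squeeze": 25
}}

```text
time: 3.75
position: [0.5448, 0.1812, 0.154]
tool_rot: [-2.199, 2.24, 0.002]
ft_force: [1.9, 7.0, -1.7]
grip_width: 0.182
```

>>> {"op": "carry_out", "data": {
  "motion": [
    [[0, 0.002, 0], 0.1],
    [[0, 0.002, 0], 0.22],
    [[0, 0.002, 0], 0.36],
    [[0, 0.002, 0], 0.5],
    [[0, 0.002, 0], 0.64],
    [[0, 0.002, 0], 0.78],
    [[0, 0.002, 0], 0.9],
    [[0, 0.002, 0], 1.0],
    [[0, 0.002, 0], 1.0],
    [[0, 0.002, 0], 1.0]
  ]
}}

```text
time: 4.75
position: [0.5453, 0.1802, 0.154]
tool_rot: [3.003, -0.918, 0.002]
ft_force: [1.3, -3.9, 3.4]
grip_width: 0.183
```

>>> {"op": "carry_out", "data": {
  "motion": [
    [[0, 0, 0], 0.1],
    [[0, 0, 0], 0.22],
    [[0, 0, 0], 0.36],
    [[0, 0, 0], 0.5],
    [[0, 0, 0], 0.64],
    [[0, 0, 0], 0.78],
    [[0, 0, 0], 0.9],
    [[0, 0, 0], 1.0],
    [[0, 0, 0], 1.06],
    [[0, 0, 0], 1.06],
    [[0, 0, 0], 1.06]
  ]
}}

```text
time: 5.85
position: [0.5466, 0.1801, 0.154]
tool_rot: [3.055, 0.725, 0.005]
ft_force: [5.2, -3.7, 1.8]
grip_width: 0.179
```

Run:
```python
from h import *
s=get_state();print(s['time'],s['position'],s['joint_positions'].round(2),s['tool_rot'],s['torque'],s['ft_force'])
```

```text
5.85 [0.54663959 0.18013539 0.15398464] [ 0.52  0.39 -1.08  1.7   0.37  1.26 -0.18] [3.05488307 0.72483419 0.00485685] [-0.78526622 -0.90070112 -0.09760235] [ 5.21634043 -3.74716044  1.76105408]
```

>>> {"op": "carry_out", "data": {
  "motion": [
    [[0, 0, 0], 0],
    [[0, 0, 0], 0],
    [[0, 0, 0], 0],
    [[0, 0, 0.03], 0],
    [[0, 0, 0.07], 0],
    [[0, 0, 0.12], 0],
    [[0, -0.04, 0.16], 0.1],
    [[0, -0.09, 0.18], 0.2],
    [[0, -0.14, 0.19], 0.3],
    [[0, -0.19, 0.19], 0.4],
    [[0, -0.24, 0.19], 0.5],
    [[-0.01, -0.29, 0.19], 0.6],
    [[-0.01, -0.34, 0.19], 0.7],
    [[-0.01, -0.39, 0.19], 0.8],
    [[-0.01, -0.42, 0.19], 0.9],
    [[-0.01, -0.45, 0.19], 1.0],
    [[-0.01, -0.47, 0.19], 1.1],
    [[-0.01, -0.47, 0.19], 1.17],
    [[-0.01, -0.47, 0.19], 1.17],
    [[-0.01, -0.47, 0.19], 1.17]
  ],
  "grip": -0.1
}}

```text
time: 7.85
position: [0.5348, -0.2871, 0.3435]
tool_rot: [-2.143, -2.296, -0.001]
ft_force: [0.6, 0.1, 0.1]
grip_width: 0.548
```

Run:
```python
from h import *
t=grab('top','top1')['pixels']; w=grab('wrist','w2')['pixels']
s=get_state();print(s['time'],s['position'],s['joint_positions'].round(2),s['tool_rot'])
a=cv2.resize(t[185:275,180:340],(800,450),interpolation=cv2.INTER_CUBIC)
cv2.imwrite('pics/cD.png',np.clip(a*1.6,0,255).astype('uint8'))
```

```text
7.95 [ 0.53482025 -0.28717595  0.34378173] [ 1.32  0.42 -1.2   1.33  0.39  1.65  1.82] [ 2.14263401e+00  2.29729050e+00 -1.12778317e-04]
```

View pics/cD.png

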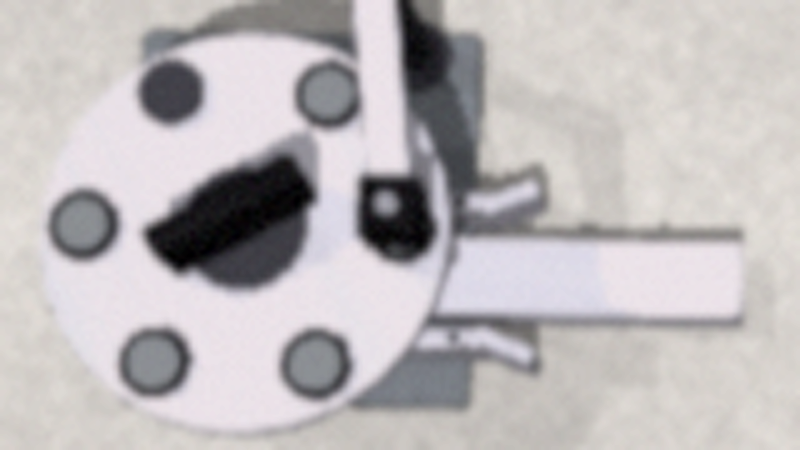

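View pics/w2.png

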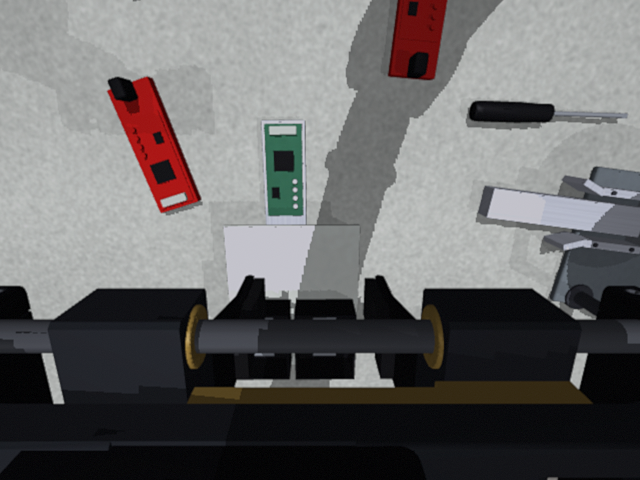

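In the top crop the dark blank is at upper left (170,92), which is 120° anticlockwise from the camera, so the second lens is under it. The wrist view shows the carrier's outer corners at (263,121) and (305,121), and the riser edge from (224,226) to (359,226).

Run:
```python
from h import *
from scipy.optimize import least_squares
T=lambda U,V:((U+.5)/5-.5+180,(V+.5)/5-.5+185)
L=np.array([back('top1',*T(*m),.14 if i!=1 else .144) for i,m in enumerate([(83,223),(171,92),(329,95),(316,363),(154,361)])])
ang=np.array([180,120,60,-60,-120])*np.pi/180
f=lambda p:(np.c_[p[0]+.075*np.cos(p[2]+ang),p[1]+.075*np.sin(p[2]+ang)]-L[:,:2]).ravel()
s=least_squares(f,[*L[:,:2].mean(0),-np.pi/2]);p=s.x
print('turret',p[:2].round(4),'scope if in detent',np.degrees(p[2]+np.pi/2).round(2),(s.fun*1e3).round(1))
for n,u,v,z in [('oL',263,121.5,.018),('oR',304.5,121.5,.018),('iL',266,222,.018),('iR',306,223,.018),('rL',224,226,.068),('rR',359,226,.068),('bed',482,222,.03),('bed2',488,187,.03)]: print(n,back('w2',u,v,z).round(4))
```

```text
turret [0.5422 0.1784] scope if in detent -3.59 [-0.5  0.   1.4  0.5  0.5 -0.5 -0.8  0.  -0.5  0. ]
oL [ 0.4503 -0.3593  0.018 ]
oR [ 0.4465 -0.3064  0.018 ]
iL [ 0.582  -0.3511  0.018 ]
iR [ 0.5796 -0.296   0.018 ]
rL [ 0.5781 -0.3971  0.068 ]
rR [ 0.5663 -0.2299  0.068 ]
bed [ 0.5586 -0.0599  0.03  ]
bed2 [ 0.5115 -0.0615  0.03  ]
```

>>> {"op": "carry_out", "data": {
  "motion": [
    [[-0.013, -0.041, -0.02], 0],
    [[-0.013, -0.041, -0.07], 0],
    [[-0.013, -0.041, -0.12], 0],
    [[-0.013, -0.041, -0.17], 0],
    [[-0.013, -0.041, -0.21], 0],
    [[-0.013, -0.041, -0.25], 0],
    [[-0.013, -0.041, -0.28], 0],
    [[-0.013, -0.041, -0.31], 0],
    [[-0.013, -0.041, -0.328], 0],
    [[-0.013, -0.041, -0.337], 0],
    [[-0.013, -0.041, -0.337], 0]
  ],
  "grip": -1
}}

```text
time: 9.05
position: [0.5214, -0.329, 0.0062]
tool_rot: [-2.142, -2.296, 0.0]
ft_force: [-0.0, 0.1, -0.6]
grip_width: 0.998
```

>>> {"op": "carry_out", "data": {
  "motion": [
    [[0, 0, 0], 0],
    [[0, 0, 0], 0],
    [[0, 0, 0], 0],
    [[0, 0, 0], 0],
    [[0, 0, 0], 0]
  ],
  "grip": 1,
  "squeeze": 40
}}

```text
time: 9.55
position: [0.5218, -0.3287, 0.0071]
tool_rot: [-2.143, -2.297, -0.001]
ft_force: [-0.5, -1.5, 1.4]
grip_width: 0.638
```

>>> {"op": "carry_out", "data": {
  "motion": [
    [[0, 0, 0.002], 0],
    [[-0.01, -0.0007, 0.003], 0],
    [[-0.025, -0.0018, 0.003], 0],
    [[-0.045, -0.0032, 0.003], 0],
    [[-0.065, -0.0046, 0.003], 0],
    [[-0.085, -0.006, 0.003], 0],
    [[-0.1, -0.007, 0.003], 0],
    [[-0.1, -0.007, 0.02], 0],
    [[-0.1, -0.007, 0.05], 0],
    [[-0.1, -0.007, 0.08], 0],
    [[-0.1, -0.007, 0.11], 0],
    [[-0.1, -0.007, 0.13], 0],
    [[-0.1, -0.007, 0.13], 0],
    [[-0.1, -0.007, 0.13], 0]
  ]
}}

```text
time: 10.95
position: [0.4216, -0.3363, 0.1368]
tool_rot: [2.143, 2.297, -0.001]
ft_force: [0.8, -0.3, -4.5]
grip_width: 0.64
```

Run:
```python
from h import *
d=grab('scene','s1')['pixels'];grab('top','top2')
s=get_state();print(s['time'],s['position'],s['tool_rot'],s['ft_force'],s['torque'],s['grip_width'])
cv2.imwrite('pics/cE.png',cv2.resize(d[150:350,140:340],(600,600),interpolation=cv2.INTER_CUBIC))
```

```text
11.05 [ 0.42076679 -0.33577421  0.13540503] [-2.14147104e+00 -2.29578116e+00  2.23752325e-04] [ 0.73655618 -0.90741569 -4.99694254] [ 0.09136011 -0.06540298  0.00316943] 0.6341100290113514
```

View pics/cE.png

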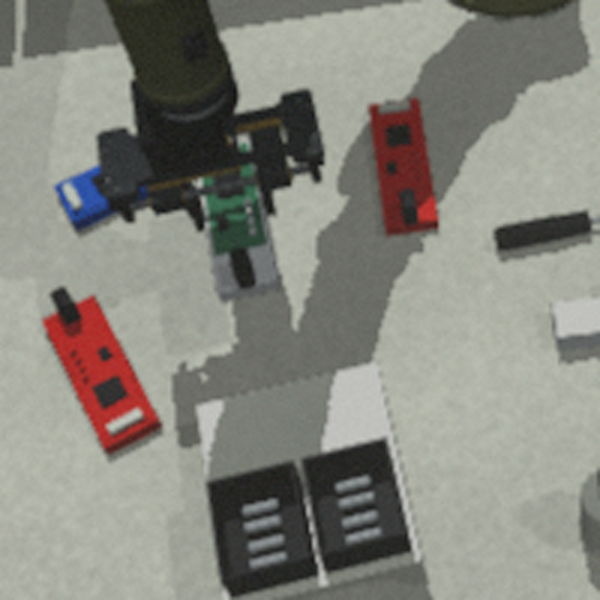

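The scene crop shows the carrier held level, with its grip clear of the riser at (243,268). Now I swing it to above the bed.

>>> {"op": "carry_out", "data": {
  "motion": [
    [[0, 0.03, 0.01], -0.1],
    [[0, 0.06, 0.01], -0.2],
    [[0.0, 0.09, 0.01], -0.33],
    [[0.0, 0.12, 0.01], -0.46],
    [[0.0, 0.15, 0.01], -0.59],
    [[0.01, 0.18, 0.01], -0.72],
    [[0.02, 0.21, 0.01], -0.85],
    [[0.04, 0.24, 0.01], -0.98],
    [[0.06, 0.265, 0.01], -1.11],
    [[0.08, 0.285, 0.01], -1.24],
    [[0.095, 0.3, 0.01], -1.37],
    [[0.105, 0.315, 0.01], -1.5],
    [[0.112, 0.3235, 0.01], -1.61],
    [[0.112, 0.3235, 0.0], -1.7],
    [[0.112, 0.3235, -0.02], -1.7],
    [[0.112, 0.3235, -0.04], -1.7],
    [[0.112, 0.3235, -0.05], -1.7],
    [[0.112, 0.3235, -0.05], -1.7]
  ]
}}

```text
time: 12.85
position: [0.5317, -0.0126, 0.0844]
tool_rot: [-3.139, 0.093, 0.007]
ft_force: [0.7, -0.3, -4.6]
grip_width: 0.639
```

Run:
```python
from h import *
grab('wrist','w3');t=grab('top','top3')['pixels']
s=get_state();print(s['time'],s['position'],s['tool_rot'],s['ft_force'],s['torque'],s['grip_width'],s['joint_positions'].round(2))
```

```text
12.95 [ 0.53361662 -0.01252383  0.08661699] [-3.13954681e+00  9.36801054e-02  2.61970858e-04] [-0.32699385  0.23867187 -3.91532246] [ 0.02930218 -0.09723813  0.03242812] 0.6371843950999857 [ 0.89  0.37 -1.06  1.87  0.36  1.11 -0.36]
```

View pics/w3.png

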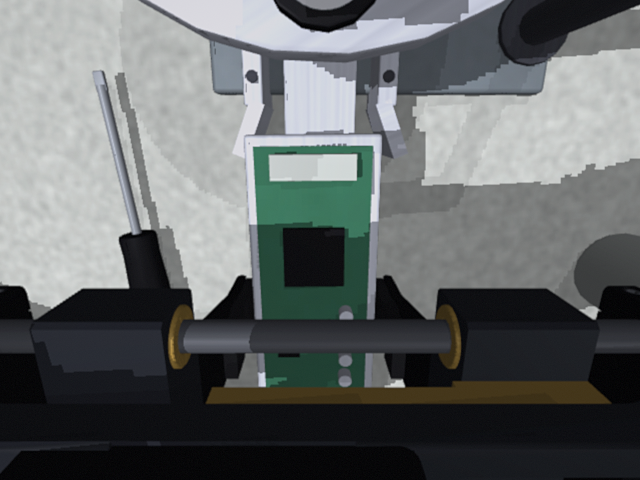

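The wrist view shows the held carrier's front corners at (245,137) and (382,137). The bed lies between columns 284 and 356, and the cheek screws are at (252,76) and (388,76).

Run:
```python
from h import *
th=np.radians(-3.3); ex=np.array([np.cos(th),np.sin(th)]); ey=np.array([-np.sin(th),np.cos(th)]); o=np.array([.545,.18])
for n,u,v,z in [('carL',245,137,.098),('carR',382,137,.098),('carL2',258,270,.098),('carR2',371,270,.098),('bedL',284,130,.03),('bedR',356,130,.03),('bedL2',284,65,.03),('bedR2',355,65,.03),('scrL',252,76,.044),('scrR',388,76,.044)]:
    p=back('w3',u,v,z); print(n,p.round(4),'scope',((p[:2]-o)@ex).round(4),((p[:2]-o)@ey).round(4))
```

```text
carL [0.5089 0.0627 0.098 ] scope -0.0293 -0.1192
carR [0.5626 0.0595 0.098 ] scope 0.0245 -0.1192
carL2 [0.5083 0.0067 0.098 ] scope -0.0267 -0.1751
carR2 [0.5575 0.0039 0.098 ] scope 0.0226 -0.1751
bedL [0.5188 0.0652 0.03  ] scope -0.0195 -0.1161
bedR [0.5598 0.0628 0.03  ] scope 0.0215 -0.1161
bedL2 [0.5216 0.099  0.03  ] scope -0.0187 -0.0822
bedR2 [0.5602 0.0968 0.03  ] scope 0.0199 -0.0822
scrL [0.5057 0.0925 0.044 ] scope -0.0342 -0.0896
scrR [0.5754 0.0884 0.044 ] scope 0.0356 -0.0897
```

>>> {"op": "carry_out", "data": {
  "motion": [
    [[0.003, 0, -0.01], 0],
    [[0.003, 0, -0.025], 0],
    [[0.003, 0, -0.036], 0],
    [[0.003, 0, -0.042], 0],
    [[0.003, 0, -0.046], 0],
    [[0.003, 0, -0.048], 0],
    [[0.003, 0, -0.048], 0],
    [[0.003, 0, -0.048], 0]
  ]
}}

```text
time: 13.75
position: [0.5369, -0.0128, 0.0389]
tool_rot: [3.14, -0.094, 0.001]
ft_force: [0.1, -0.5, -5.1]
grip_width: 0.64
```

Not yet touching, so I lower it in small steps.

>>> {"op": "carry_out", "data": {
  "motion": [
    [[0, 0, -0.0005], 0],
    [[0, 0, -0.001], 0],
    [[0, 0, -0.0015], 0],
    [[0, 0, -0.002], 0],
    [[0, 0, -0.002], 0]
  ]
}}

```text
time: 14.25
position: [0.5367, -0.0129, 0.0371]
tool_rot: [3.14, -0.094, 0.0]
ft_force: [-2.9, -1.6, 1.3]
grip_width: 0.639
```

>>> {"op": "carry_out", "data": {
  "motion": [
    [[0, 0, 0], 0],
    [[0, 0, 0], 0],
    [[0, 0, 0], 0],
    [[0, 0, 0], 0],
    [[0, 0, 0.01], 0],
    [[0, 0, 0.03], 0],
    [[0, 0, 0.06], 0],
    [[0, 0, 0.1], 0],
    [[-0.002, -0.03, 0.13], 0],
    [[-0.005, -0.06, 0.13], 0],
    [[-0.0065, -0.081, 0.13], 0],
    [[-0.0065, -0.081, 0.13], 0],
    [[-0.0065, -0.081, 0.13], 0]
  ],
  "grip": -1
}}

```text
time: 15.55
position: [0.5301, -0.0935, 0.167]
tool_rot: [-3.14, 0.095, -0.001]
ft_force: [-0.1, -0.3, 0.5]
grip_width: 0.996
```

Run:
```python
from h import *
w=grab('wrist','w4')['pixels'];t=grab('top','top4')['pixels'];sc=grab('scene','s4')['pixels']
s=get_state();print(s['time'],s['position'],s['tool_rot'],s['ft_force'],s['grip_width'])
a=cv2.resize(t[200:280,240:380],(560,320),interpolation=cv2.INTER_CUBIC)
b=cv2.resize(sc[190:310,280:440],(400,300),interpolation=cv2.INTER_CUBIC); w=cv2.resize(w,(400,300))
c=np.zeros((600,800,3),'uint8'); c[:300,:400]=w; c[:300,400:]=b; c[300:,:525]=cv2.resize(a,(525,300)); 
cv2.imwrite('pics/cF.png',np.clip(c*1.3,0,255).astype('uint8'))
```

```text
15.7 [ 0.53015754 -0.09202434  0.16676067] [-3.13983379e+00  9.01582420e-02 -2.97346696e-04] [-0.58283527 -0.83937799  0.05531231] 0.9979859771148032
```

View pics/cF.png

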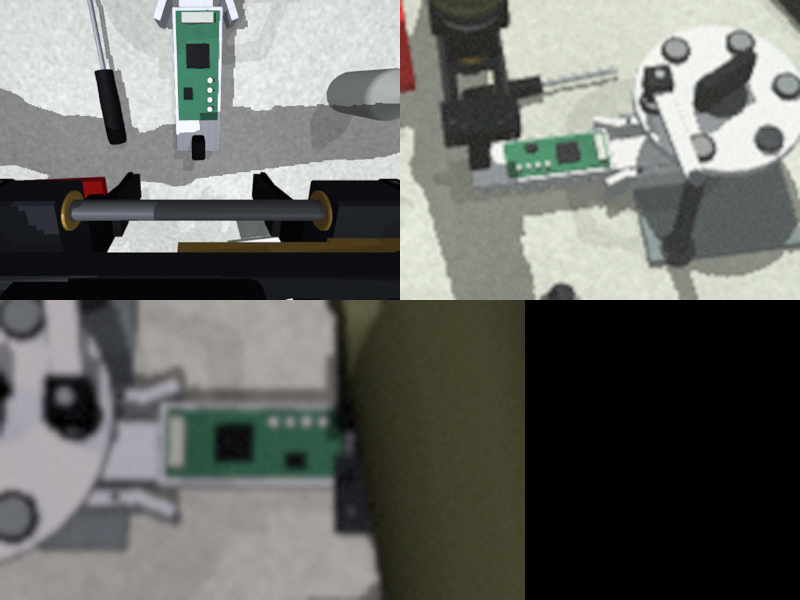

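The carrier lies flat and level on the bed. In the composite's wrist panel the grip is at (191..205, 136..160), and the carrier's near end is at row 150 with its sides at columns 176 and 219.

Run:
```python
from h import *
th=np.radians(-3.3); ex=np.array([np.cos(th),np.sin(th)]); ey=np.array([-np.sin(th),np.cos(th)]); o=np.array([.545,.18])
k=1.6
for n,u,v,z in [('endL',177,150,.048),('endR',219.5,150,.048),('frL',173,9,.048),('frR',222,9,.048),('gTopFar',198,144,.081),('gTopNear',198,160,.081),('gL',191,150,.081),('gR',205,150,.081)]:
    p=back('w4',u*k,v*k,z); print(n,p.round(4),'scope',((p[:2]-o)@ex).round(4),((p[:2]-o)@ey).round(4))
```

```text
endL [ 0.505  -0.0997  0.048 ] scope -0.0238 -0.2815
endR [ 0.5597 -0.103   0.048 ] scope 0.0309 -0.2817
frL [0.5141 0.0607 0.048 ] scope -0.024 -0.1209
frR [0.5675 0.0575 0.048 ] scope 0.0295 -0.121
gTopFar [ 0.5327 -0.0845  0.081 ] scope 0.0029 -0.2648
gTopNear [ 0.5316 -0.1035  0.081 ] scope 0.0029 -0.2838
gL [ 0.5243 -0.0911  0.081 ] scope -0.005 -0.2718
gR [ 0.5402 -0.092   0.081 ] scope 0.0109 -0.2718
```

>>> {"op": "carry_out", "data": {
  "motion": [
    [[0.001, 0, -0.03], 0],
    [[0.001, 0, -0.06], 0],
    [[0.001, 0, -0.085], 0],
    [[0.001, 0, -0.1], 0],
    [[0.001, 0, -0.109], 0],
    [[0.001, 0, -0.109], 0],
    [[0.001, 0, -0.109], 0]
  ]
}}

```text
time: 16.4
position: [0.5319, -0.0935, 0.0585]
tool_rot: [3.14, -0.093, 0.002]
ft_force: [0.4, -0.1, 0.6]
grip_width: 0.998
```

>>> {"op": "carry_out", "data": {
  "motion": [
    [[0, 0, 0], 0],
    [[0, 0, 0], 0],
    [[0, 0, 0], 0],
    [[0, 0, 0], 0],
    [[0, 0, 0], 0],
    [[0, 0, 0], 0],
    [[0, 0, 0], 0]
  ],
  "grip": 1,
  "squeeze": 15
}}

```text
time: 17.1
position: [0.5311, -0.0939, 0.0576]
tool_rot: [3.14, -0.094, 0.0]
ft_force: [0.7, 0.4, 0.6]
grip_width: 0.445
```

>>> {"op": "carry_out", "data": {
  "motion": [
    [[0, 0, 0], 0],
    [[0, 0, 0], 0],
    [[0, 0, 0], 0],
    [[0, 0, 0], 0],
    [[0, 0, 0], 0],
    [[0, 0, 0], 0],
    [[0, 0, 0], 0]
  ]
}}

```text
time: 17.8
position: [0.5312, -0.0939, 0.0576]
tool_rot: [3.14, -0.094, 0.001]
ft_force: [2.1, -0.8, -1.8]
grip_width: 0.182
```

>>> {"op": "carry_out", "data": {
  "motion": [
    [[0.0003, 0.005, 0], 0],
    [[0.0006, 0.01, 0], 0],
    [[0.0009, 0.015, 0], 0],
    [[0.0012, 0.02, 0], 0],
    [[0.0014, 0.025, 0], 0],
    [[0.0017, 0.03, 0], 0],
    [[0.002, 0.035, 0], 0],
    [[0.0023, 0.04, 0], 0],
    [[0.0023, 0.04, 0], 0]
  ]
}}

```text
time: 18.7
position: [0.5333, -0.0521, 0.0576]
tool_rot: [-3.139, 0.092, -0.0]
ft_force: [-0.2, 0.8, 0.4]
grip_width: 0.184
```

>>> {"op": "carry_out", "data": {
  "motion": [
    [[0.0003, 0.005, 0], 0],
    [[0.0006, 0.01, 0], 0],
    [[0.0009, 0.015, 0], 0],
    [[0.0012, 0.02, 0], 0],
    [[0.0014, 0.025, 0], 0],
    [[0.0017, 0.03, 0], 0],
    [[0.002, 0.035, 0], 0],
    [[0.0023, 0.04, 0], 0],
    [[0.0026, 0.045, 0], 0],
    [[0.0026, 0.045, 0], 0]
  ]
}}

```text
time: 19.7
position: [0.536, -0.0069, 0.0576]
tool_rot: [-3.139, 0.092, -0.001]
ft_force: [-0.3, 0.1, -0.2]
grip_width: 0.183
```

>>> {"op": "carry_out", "data": {
  "motion": [
    [[0.0001, 0.002, 0], 0],
    [[0.0002, 0.004, 0], 0],
    [[0.0003, 0.006, 0], 0],
    [[0.0004, 0.007, 0], 0],
    [[0.0004, 0.007, 0], 0]
  ]
}}

```text
time: 20.2
position: [0.5364, -0.0017, 0.0576]
tool_rot: [-3.14, 0.094, -0.0]
ft_force: [-1.1, -3.0, 1.2]
grip_width: 0.179
```

>>> {"op": "carry_out", "data": {
  "motion": [
    [[0.0001, 0.001, 0], 0],
    [[0.0001, 0.002, 0], 0],
    [[0.0001, 0.002, 0], 0]
  ]
}}

```text
time: 20.5
position: [0.5365, 0.0003, 0.0576]
tool_rot: [-3.14, 0.094, -0.0]
ft_force: [-0.4, -2.8, 0.6]
grip_width: 0.184
```

>>> {"op": "carry_out", "data": {
  "motion": [
    [[0.0001, 0.001, 0], 0],
    [[0.0001, 0.002, 0], 0],
    [[0.0001, 0.002, 0], 0]
  ]
}}

```text
time: 20.8
position: [0.5365, 0.0003, 0.0576]
tool_rot: [3.138, -0.096, -0.001]
ft_force: [-0.6, -6.4, 2.6]
grip_width: 0.183
```

>>> {"op": "carry_out", "data": {
  "motion": [
    [[0.0001, 0.001, 0], 0],
    [[0.0001, 0.002, 0], 0],
    [[0.0001, 0.002, 0], 0]
  ]
}}

```text
time: 21.1
position: [0.5365, 0.0003, 0.0576]
tool_rot: [3.135, -0.097, -0.001]
ft_force: [-1.6, -11.2, 4.0]
grip_width: 0.183
```

>>> {"op": "carry_out", "data": {
  "motion": [
    [[0, -0.001, 0], 0],
    [[0, -0.002, 0], 0],
    [[0, -0.003, 0], 0],
    [[0, -0.003, 0], 0]
  ]
}}

```text
time: 21.5
position: [0.5365, 0.0004, 0.0576]
tool_rot: [3.139, -0.095, -0.001]
ft_force: [-1.5, -4.9, 3.0]
grip_width: 0.184
```

>>> {"op": "carry_out", "data": {
  "motion": [
    [[0, 0, 0], 0],
    [[0, 0, 0], 0],
    [[0, 0, 0], 0],
    [[0, 0, 0], 0],
    [[0, 0, 0], 0],
    [[0, 0, 0.01], 0],
    [[0, 0, 0.03], 0],
    [[0, 0, 0.06], 0],
    [[0, 0, 0.1], 0],
    [[0, -0.03, 0.14], 0],
    [[0, -0.07, 0.17], 0],
    [[0, -0.12, 0.18], 0],
    [[-0.01, -0.16, 0.18], 0],
    [[-0.03, -0.2, 0.18], 0],
    [[-0.03, -0.25, 0.18], 0],
    [[-0.03, -0.25, 0.18], 0],
    [[-0.03, -0.25, 0.18], 0]
  ],
  "grip": -0.2
}}

```text
time: 23.2
position: [0.5064, -0.2501, 0.2378]
tool_rot: [-3.139, 0.099, -0.001]
ft_force: [-1.0, 0.8, -0.9]
grip_width: 0.601
```

Run:
```python
from h import *
w=grab('wrist','w5')['pixels'];t=grab('top','top5')['pixels'];sc=grab('scene','s5')['pixels']
s=get_state();print(s['time'],s['position'],s['ft_force'])
c=np.zeros((600,800,3),'uint8')
c[:300,:480]=cv2.resize(t[185:285,180:340],(480,300),interpolation=cv2.INTER_CUBIC)
c[:300,480:]=cv2.resize(w,(320,300)); c[300:,:600]=cv2.resize(sc[180:300,280:520],(600,300),interpolation=cv2.INTER_CUBIC)
cv2.imwrite('pics/cG.png',np.clip(c*1.4,0,255).astype('uint8'))
```

```text
23.35 [ 0.50730607 -0.24687603  0.23809085] [-0.04435689  0.45166517  0.31075051]
```

View pics/cG.png

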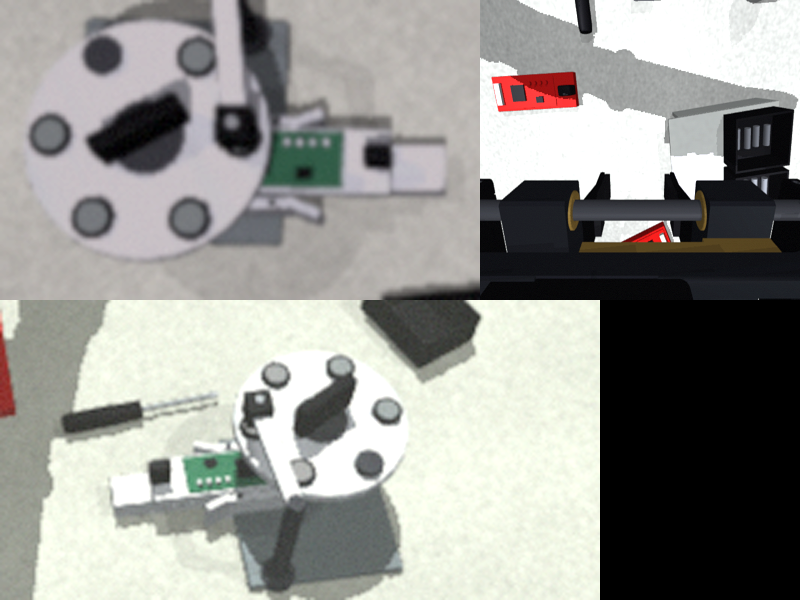

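The composite shows the carrier under the disc with its rear end at (390,155) and the bed end at (445,165). The blank is at (102,55), and the screwdriver, bottle and bin look undisturbed. One numeric check before handing in.

Run:
```python
from h import *
from scipy.optimize import least_squares
T=lambda U,V:((U+.5)/3-.5+180,(V+.5)/3-.5+185)
L=np.array([back('top5',*T(*m),.144 if i==1 else .14) for i,m in enumerate([(50,134),(102,55),(197,57),(189,218),(92,217)])])
ang=np.array([180,120,60,-60,-120])*np.pi/180
f=lambda p:(np.c_[p[0]+.075*np.cos(p[2]+ang),p[1]+.075*np.sin(p[2]+ang)]-L[:,:2]).ravel()
p=least_squares(f,[.54,.18,-1.57]).x; print('turret',p[:2].round(4),np.degrees(p[2]+np.pi/2).round(2))
th=np.radians(-3.3); ey=np.array([-np.sin(th),np.cos(th)])
for n,u,v,z in [('carEndT',391,119,.048),('carEndB',391,193,.048),('bedEnd',445,165,.03),('grip',377,152,.081)]:
    q=back('top5',*T(u,v),z); print(n,q.round(4),'along',((q[:2]-p[:2])@ey).round(4))
a=np.load('pics/top0.npz')['px'];b=np.load('pics/top5.npz')['px']
for n,(x0,x1,y0,y1) in dict(bottle=(305,335,140,178),bin=(120,185,288,358),driver=(268,350,278,296)).items(): print(n,cv2.phaseCorrelate(np.float32(cv2.cvtColor(a[y0:y1,x0:x1],6)),np.float32(cv2.cvtColor(b[y0:y1,x0:x1],6))))
```

```text
turret [0.5419 0.1786] -3.57
carEndT [ 0.5684 -0.0113  0.048 ] along -0.188
carEndB [ 0.5049 -0.0088  0.048 ] along -0.1891
bedEnd [ 0.5303 -0.0552  0.03  ] along -0.2341
grip [5.334e-01 5.000e-04 8.100e-02] along -0.1782
bottle ((0.018641992851753386, -0.030318269211690563), 0.9526505978902181)
bin ((-0.02736199654801652, -0.031058424781853944), 0.9815634787082672)
driver ((-0.048874244427182134, 0.03300500450487931), 0.773462207523393)
```

The carrier's rear end measures 188–189 mm out, against 189 mm expected when home. The turret is at its detent and the bystanders have not moved, so I hand in.

```bash
python3 -c "
from h import *
print(ticket.close_job())"
```

```text
the job is handed in; nothing more can be done
None
```

I turned the turret 120° anticlockwise, so the second lens clicked in under the camera. I then drew the green carrier out from under the riser and set it flat on the outer end of the bed. After letting go, I slid it home by its upright grip, let go again and handed the job in at about 23 s.

**Last checks:**
- **Carrier:** its rear end was 188–189 mm from the turret axis, against 189 mm when home. It met the stop firmly, at about 11 N, and lies flat.
- **Turret:** it read within about 0.3° of its detent. Before I turned it, it had read about 2° off the detent.
- **Bottle, bin and screwdriver:** they moved less than 0.1 pixel in the top view.

**Disagreement:** the wrist and top cameras differed by about 5 mm on the turret axis along x. I worked from a middle value, and the forces stayed low throughout.

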